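# Park an air pump just past its compression point

### The arm

A 6-joint arm with a two-finger parallel gripper is mounted at the origin on the work surface; the furniture and walls round the work are solid. World frame = base frame: x ahead of the robot, y to its left, z up, the work surface at z = 0. Lengths are in mm, angles in rad, forces in N, time in s.
With the tool pointing down it reaches from about 350 to 875 mm from the base axis. Payload 4.2 kg.
Tool frame: the origin (TCP) lies between the finger pads; the fingertips stand 14 mm ahead of it and the grasp point (between the pads) lies 5 mm behind it; z points along the fingers, y is the line along which they close (so a half turn about z gives the same grasp; the last joint's range is limited). The gripper opens to 85 mm and grips with 20 to 120 N. Pads are 22 mm wide; open, the fingers measure 114 mm over their backs; the gripper's body (76 mm by 85 mm) begins 54 mm behind the grasp point. The pads swing forward as they close: fully open they stand 13 mm farther back than shut.
Start: joints at [1.51, 0.385, 0.008, 0, -1.194, -0.259], TCP at [196.453, 593.301, 245.312] pointing down, gripper open.
Joint ranges: [-3.14, 3.14], [-1.21, 2.06], [-1.07, 1.41], [-3.16, 2.05], [-2.99, -0.16], [-3.1, 3.1]. Speed limits (rad/s): [2.79, 2.79, 3.14, 3.14, 3.14, 3.14].

### API

Orientations are given as a unit quaternion [x, y, z, w].
In Python, from bench import * gives the robot as it stands.
- The arm moves only by the tool carry_out, never from a script. Its argument "motion" is a list of rows, each a list of 7 numbers: the turn, a rotation vector about the tool's x, y, z in rad, then the shift along the tool's x, y, z in mm, then the opening, from -1 (shut) to 1 (fully open), so that 0 is half open. A call has 1 to 5 rows; each row is the pose to reach, as a shift and turn from the pose commanded when the call began, along the tool's axes at that moment; what a row does not reach only later rows make up. A row lasts 1/8 s, in which the tool goes at most 62.5 mm and 10.7 degrees, less where a joint would pass 70% of its speed; a pose out of reach is approached as far as the arm can. A call with a gripper value outside its range is refused whole. The fingers move at their own pace and stop on an object; the grip force is fixed at half the most. Time passes only in rows, so rows that repeat a pose let the fingers close. It gives the time, the measured TCP pose, the force, the opening and the grip force at its end, in the units of the state.
- read_state(): the state, without advancing time (a new reading comes with each control period).
- get_image(name): name is "side" or "top" or "wrist"; returns a dict with "color" (400x640x3 uint8, blue, green, red), "mtx" (3x3 intrinsics, pixels), "position" and "orientation" of the camera in the world. Camera axes: x right, y down, z forward; pixel columns grow to the right and rows downward; lengths in mm; the calibration is good to about 2 mm. The wrist camera is an equidistant fisheye: a pixel r from the principal point sees the ray r / f radians off the axis. A picture is of the moment at which its call begins. There is no depth.
- job_done(): hands the job in; it is judged then, once.
The state is a dict: "clock": time; "joints": joint angles; "joint_vel": joint speeds; "joint_efforts": joint torques, N m; "position": TCP position; "ee_rot": TCP orientation; "contact_force": force on the tool from outside, world axes, zero at the start; "wrist_torque": the same for the moment, N m; "gripper_width": finger opening in mm; "grasp_force": force on a finger pad.
Only numpy, scipy, OpenCV 4.12 (cv2) and the standard library are available. Lean on these libraries where they do the work, as an engineer would, in place of code of your own. Each camera call takes 0.05 s, during which the arm holds its last target. There are 200 camera calls.

### The job

Turn the air pump's grey flywheel clockwise (seen from above) by its black knob, feeling the resistance: it stays even, climbs to a peak, then falls away until the wheel goes lighter than at first or pulls onward. Stop right there, just past the peak, where it stays when let go; then swing the red outlet tap fully shut. Work the knob and the tap with a light hand, and leave the glue bottle, the roll of tape and the screwdriver alone.

Things in the scene. Friction and masses are not known exactly. Their poses are not given: they have to be found in the camera images.
- wheel_centre (a point): Point on the upright axis of the grey flywheel (196 mm across, rim top at z = 92 mm), 96 mm above the table. The wheel lies flat on a small blue air pump (foot 200 x 150 mm, cylinder to the pump's +x) and turns without end. This point's axes are the pump's.
- knob_grip (a point): Centre of the grip of the black crank knob: upright, round, 24 mm thick, z = 97 to 144 mm, this point at z = 125 mm, 68 mm from the wheel's axis. It spins freely, so a holding hand need not turn. Force along its circle, moving: about 6 N even, 11 N at the peak, 4 N past it; held still: about 3 N even, 7 N at the peak, then below 1 N and pulling onward. Cracks above 90 N (both fingers' grip added).
- timing_pin: Hidden pin inside the pump, fixed; it cannot be reached or seen, and its place tells nothing. The cam touches it only from the top of the compression to 0.5 rad after. The stiff part begins 0.64 rad before the top and is stiffest 0.36 rad before it; from the top on the wheel is light. Let go before the top, it springs back; after it, it stays (or creeps on 0.1 rad). The top lies 1.0 to 2.9 rad ahead of the start.
- overrun_pin: Hidden pin inside the pump, fixed; it cannot be reached or seen. The cam touches it only when the wheel has been turned on too far, from 0.75 to 1.65 rad past the top of the compression.
- tap_axis (a point): Point on the upright axis of the red outlet tap, 129 mm above the table, at the height of tap_post; 146 mm from the wheel's axis on the pump's -y side.
- tap_post (a point): Centre of the upper part of the red round post on the end of the tap's lever, where it is gripped or pushed: 12 mm thick, z = 102 to 147 mm, this point at z = 129 mm, 69 mm from the tap's axis. The lever bar under it is 14 mm wide, top at z = 103 mm. It moves with about 1.5 N and stays where it is left; it bends above 90 N (both fingers' grip added).
- tap (a joint): Turn of the tap's lever, rad, anticlockwise seen from above: 0 is open (lever along the pump's -x), 1.57 is the stop, fully shut (lever along the pump's -y, away from the wheel). Starts 0 to 0.25.
- tape_mid (a point): Middle of the loose roll of cream masking tape, 100 mm across, 25 mm high; to be left alone.
- driver_mid (a point): Middle of the loose red screwdriver, 198 mm long; to be left alone.
- glue: Loose white glue bottle with a blue cap, 209 mm tall, origin under its base; to be left alone and standing.

How it is judged (in metres and radians):
On the way, in this order (a step that is already met when the one before it is completed fails the run):
1. the wheel has been stopped just past the resistance peak (the cam touches the timing pin), while the tap is still open (contact force between timing_pin and anything else above 0.01 N and value of joint tap below 0.6 rad), for 0.5 s.
2. the tap is shut (value of joint tap above 1.45 rad), for 0.2 s.
At the end, for the whole second after the job is handed in: the wheel stands just past the resistance peak (from the top of the compression to 0.5 rad after it, where the cam touches the timing pin) and the tap is shut to within 0.12 rad of its stop (contact force between timing_pin and anything else above 0.01 N and value of joint tap above 1.45 rad).
It fails at once if the wheel is turned on too far (0.75 rad or more past the top of the compression) (contact force between overrun_pin and anything else above 0.01 N).
It fails at once if the knob is squeezed or pushed with more than 90 N (contact force between the fingers and knob above 90 N).
It fails at once if the tap is squeezed or pushed with more than 90 N (contact force between the fingers and tap above 90 N).
It fails at once if the screwdriver, the tape or the glue bottle is moved by more than 20 mm or the bottle tipped (distance of any of driver_mid, tape_mid, glue from where it was at the start of the episode above 0.02 m or angle between glue's own z axis and vertical above 0.3 rad).
It also fails if it takes over 72 s, if anything falls off the work surface, if the arm or the gripper's body presses on something with over 40 N, if the wrist force passes 120 N, or if a joint passes its speed limit or range.

## Working session

There is one attempt and no reset: what is moved stays moved. The work goes in short steps, Python scripts to look and compute and a tool call to move; the robot and the scene stay as the last step left them, time stands still between calls to the robot, and variables do not carry over. Pictures are saved under pics/ and viewed, at most 10 in all, crops included, and the job is handed in when it is done.

Besides the shell and the picture viewer there is one more tool, called after "Emit:" as name(argument=value, ...), one argument or row to a line, values as JSON. carry_out: Moves the arm, as the interface text tells. Its arguments: {"type":"object","properties":{"motion":{"type":"array"}},"required":["motion"]}

```bash
ls; mkdir -p pics; python3 - <<'E'
from bench import *
import cv2
for n in("top","side"):
    g=get_image(n); cv2.imwrite(f"pics/{n}0.png",g["color"]); print(n,g["mtx"],g["position"],g["orientation"])
s=read_state(); print(s)
E
```

```text
pics
top [[491.31564996   0.         325.77218035]
 [  0.         491.31564996 192.39869014]
 [  0.           0.           1.        ]] [ 299.01850325  112.35359919 1359.84228791] [ 0.71042012 -0.69901923  0.05526204 -0.06017863]
side [[446.64345955   0.         319.9951942 ]
 [  0.         446.64345955 196.75897302]
 [  0.           0.           1.        ]] [ 154.37962346 -571.05826386  561.81299741] [ 0.8440269  -0.22299992  0.11795398 -0.47326154]
{'clock': 0.1, 'joints': array([ 1.50960081e+00,  3.85531681e-01,  6.75714361e-03, -4.12182115e-04,
       -1.19397183e+00, -2.58606967e-01]), 'joint_vel': array([-0.00058372, -0.0017548 ,  0.00288284,  0.00265016, -0.00052526,
       -0.00027447]), 'joint_efforts': array([-5.52789406e-04, -3.93319738e+01,  1.88928598e+01,  4.19789538e+00,
       -2.59566084e-03,  5.74091132e-06]), 'position': array([196.3164543 , 592.85985445, 244.30081496]), 'ee_rot': array([ 9.87230418e-01, -1.59295680e-01, -9.45411662e-05,  9.89149240e-04]), 'contact_force': array([ 0.01592795,  0.19795684, -0.79343177]), 'wrist_torque': array([0.02319263, 0.00802629, 0.04773507]), 'grasp_force': 0.0, 'gripper_width': 85.73411994627999}
```

View pics/top0.png

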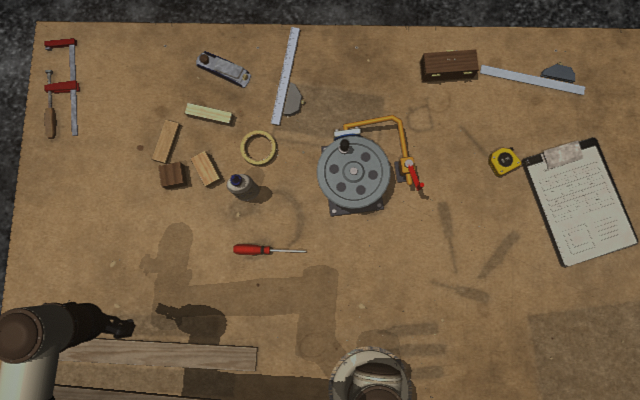

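View pics/side0.png

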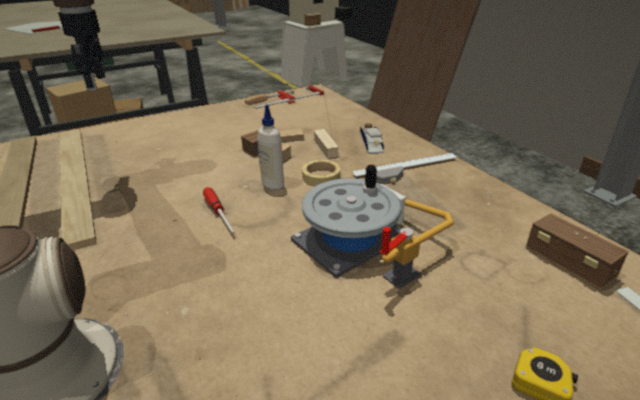

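The top view shows the wheel at (354,171), the knob at (344,146), the tap lever running from about (408,163) to (419,188), and the glue, tape and driver to the left. The side view confirms this: knob at (371,178), post at (387,240).

```bash
cat > h.py <<'E'
import numpy as np, cv2
from scipy.spatial.transform import Rotation as R
def ray(g,u,v):
    K=g["mtx"]; d=np.array([(u-K[0,2])/K[0,0],(v-K[1,2])/K[1,1],1]); return R.from_quat(g["orientation"]).apply(d)
def onz(g,u,v,z):
    d=ray(g,u,v); p=np.array(g["position"]); return p+d*(z-p[2])/d[2]
def proj(g,P):
    c=R.from_quat(g["orientation"]).inv().apply(np.array(P)-g["position"]); q=g["mtx"]@c; return q[:2]/q[2]
E
python3 - <<'E'
from bench import *
from h import *
g=get_image("top"); im=g["color"]; hsv=cv2.cvtColor(im,cv2.COLOR_BGR2HSV)
def comps(m,box,mn):
    x0,y0,x1,y1=box; k=np.zeros_like(m); k[y0:y1,x0:x1]=m[y0:y1,x0:x1]
    n,l,st,c=cv2.connectedComponentsWithStats(k)
    return [(st[i],c[i],l==i) for i in range(1,n) if st[i][4]>mn]
H,S,V=cv2.split(hsv)
wm=((S<70)&(V>70)&((H>60)|(S<30))).astype(np.uint8)
for st,c,l in comps(wm,(305,125,400,215),300):
    cn=max(cv2.findContours(l.astype(np.uint8),0,1)[0],key=cv2.contourArea)
    e=cv2.fitEllipse(cv2.convexHull(cn)); print("wheel",st,e, onz(g,*e[0],92))
hub=comps(((V>150)&(S<40)).astype(np.uint8),(345,162,363,180),3)
for st,c,l in hub: print("hub",st,c,onz(g,*c,96))
for st,c,l in comps((V<50).astype(np.uint8),(330,130,360,165),8): print("knob",st,c,onz(g,*c,144))
rm=(((H<8)|(H>172))&(S>150)&(V>60)).astype(np.uint8)
for st,c,l in comps(rm,(395,140,435,205),5):
    ys,xs=np.nonzero(l); (cx,cy),(w,h),a=cv2.minAreaRect(np.c_[xs,ys].astype(np.float32)); print("red",st,c,(w,h,a)); print([(y,xs[ys==y].min(),xs[ys==y].max()) for y in sorted(set(ys))])
cv2.imwrite("pics/crop.png",cv2.resize(im[120:220,300:440],None,fx=5,fy=5,interpolation=2))
s=get_image("side");im=s["color"]; H,S,V=cv2.split(cv2.cvtColor(im,cv2.COLOR_BGR2HSV))
cv2.imwrite("pics/crops.png",cv2.resize(im[150:290,290:450],None,fx=4,fy=4,interpolation=2))
E
```

```text
wheel [ 317  136   73   78 3801] ((351.63128662109375, 173.964111328125), (72.43121337890625, 79.3056411743164), 25.48723602294922) [558.24161259  55.7412543   92.        ]
hub [351 168   6   6  28] [353.35714286 170.39285714] [567.05699444  51.46726849  96.        ]
knob [348 135  12   2  13] [353.92307692 135.07692308] [649.08703033  53.02508722 144.        ]
knob [340 140  10  11  80] [344.325  144.9625] [622.687819    77.28192726 144.        ]
red [408 166  16  25 145] [415.08965517 177.96551724] (25.043960571289062, 8.497057914733887, 63.43495178222656)
[(np.int64(166), np.int64(409), np.int64(412)), (np.int64(167), np.int64(408), np.int64(412)), (np.int64(168), np.int64(409), np.int64(413)), (np.int64(169), np.int64(409), np.int64(413)), (np.int64(170), np.int64(409), np.int64(414)), (np.int64(171), np.int64(410), np.int64(415)), (np.int64(172), np.int64(410), np.int64(415)), (np.int64(173), np.int64(410), np.int64(415)), (np.int64(174), np.int64(411), np.int64(416)), (np.int64(175), np.int64(411), np.int64(416)), (np.int64(176), np.int64(412), np.int64(417)), (np.int64(177), np.int64(412), np.int64(417)), (np.int64(178), np.int64(412), np.int64(417)), (np.int64(179), np.int64(413), np.int64(418)), (np.int64(180), np.int64(413), np.int64(418)), (np.int64(181), np.int64(413), np.int64(418)), (np.int64(182), np.int64(414), np.int64(418)), (np.int64(183), np.int64(414), np.int64(423)), (np.int64(184), np.int64(414), np.int64(423)), (np.int64(185), np.int64(415), np.int64(423)), (np.int64(186), np.int64(415), np.int64(423)), (np.int64(187), np.int64(416), np.int64(421)), (np.int64(188), np.int64(417), np.int64(418)), (np.int64(189), np.int64(417), np.int64(418)), (np.int64(190), np.int64(417), np.int64(417))]
```

View pics/crop.png

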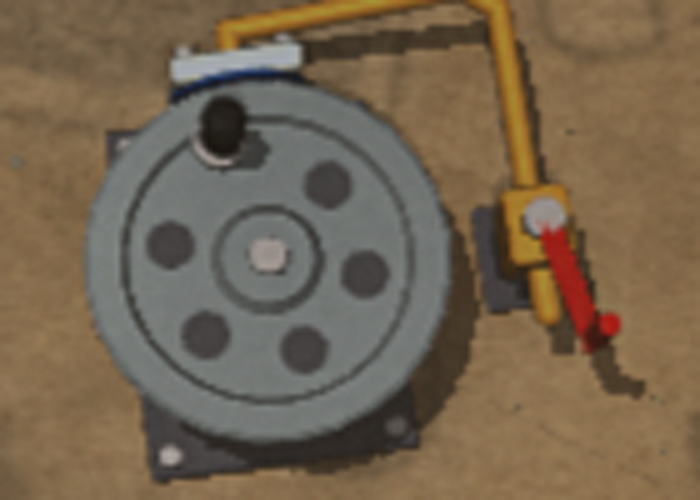

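View pics/crops.png

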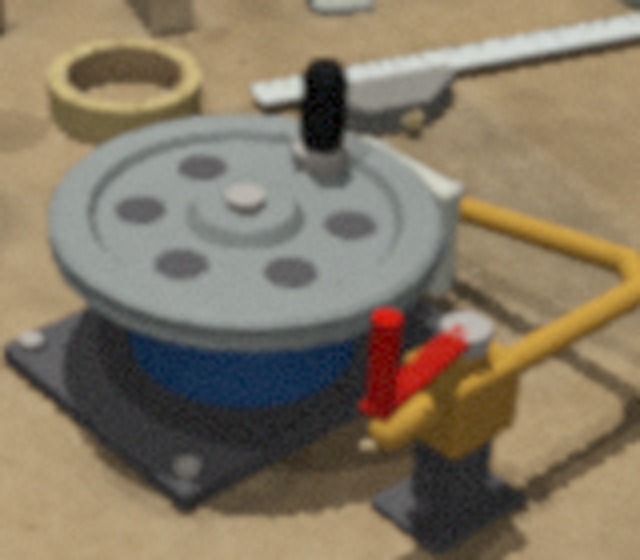

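The crops show, in full-image pixels: top view hub (353.4,170.4), knob (344.4,145), tap cap (409,163.2), post top (421.6,184.8). In the side view the knob middle is (371,176) and the post top is (387,229.5).

```bash
python3 - <<'E'
from bench import *
from h import *
t=get_image("top"); s=get_image("side")
def tri(a,b):
    d1,d2=ray(t,*a),ray(s,*b); p1,p2=np.array(t["position"]),np.array(s["position"])
    A=np.c_[d1,-d2]; k=np.linalg.lstsq(A,p2-p1,rcond=None)[0]; q1,q2=p1+k[0]*d1,p2+k[1]*d2
    return ((q1+q2)/2).round(1),np.linalg.norm(q1-q2).round(1)
w=onz(t,353.4,170.4,97); print("wheel",w,tri((353.4,170.4),(290+246/4,150+197/4)))
print("knobtop",onz(t,345,142,144),tri((345,142),(290+327/4,150+68/4)))
k=onz(t,344.3,145,122); print("knob",k,np.linalg.norm((k-w)[:2]))
c=tri((409,163.2),(290+467/4,150+325/4)); print("cap",c,np.linalg.norm((c[0]-w)[:2]), (c[0]-w)[:2])
p=onz(t,421.6,184.8,147); print("post",p,tri((421.6,184.8),(387,229)),np.linalg.norm((p-c[0])[:2]))
print("glue cap",onz(t,238,181,209),"tape",onz(t,258,148,25),"driver",onz(t,252,250,15),onz(t,306,252,10))
# pump axes from foot corner screws & cylinder
for q in((170,456),(397,426),(122,146)): print(onz(t,300+q[0]/5,120+q[1]/5,12))
E
```

```text
wheel [566.82751392  51.40290621  97.        ] (array([566.9,  51.4,  96.9]), np.float64(0.2))
knobtop [630.49621423  75.64237562 144.        ] (array([630.7,  75.9, 140.4]), np.float64(1.6))
knob [628.44326474  76.71110943 122.        ] 66.61085421675766
cap (array([587.2, -93.6, 103.2]), np.float64(0.4)) 146.42705009083832 [  20.37248608 -145.00290621]
post [ 522.02335763 -117.26732199  147.        ] (array([ 522.9, -117.8,  146.2]), np.float64(1.5)) 69.34073003331473
glue cap [513.00343349 331.79862516 209.        ] tape [641.95867877 315.17840923  25.        ] driver [358.56121332 321.87459802  15.        ] [355.77199967 174.87391398  10.        ]
[468.93134916 100.01315942  12.        ]
[487.65053011 -25.34309831  12.        ]
[644.66336937 129.54417468  12.        ]
```

Emit:
carry_out(
  motion=[
    [0,0,-0.1,40,25,-25,0.2],
    [0,0,-0.2,90,55,-30,0.2],
    [0,0,-0.3,140,85,-30,0.2],
    [0,0,-0.4,190,117,-30,0.2],
    [0,0,-0.5,240,148,-30,0.2],
  ],
)

```text
clock: 0.92
position: [378.6, 375.7, 275.5]
ee_rot: [0.996, 0.092, 0.0, -0.0]
contact_force: [0.8, 0.7, -0.7]
gripper_width: 51.1
grasp_force: 0.0
```

```bash
cat >> h.py <<'E'
def go(x,y,z,yaw,s):
    q=R.from_quat(s["ee_rot"]); d=q.inv().apply(np.array([x,y,z])-s["position"])
    tgt=R.from_euler('z',yaw)*R.from_quat([1,0,0,0]); rv=(q.inv()*tgt).as_rotvec()
    print("pos",np.round(s["position"],1),"j",np.round(s["joints"],2),"turn",rv.round(3),"shift",d.round(1),"w",round(s["gripper_width"],1),"F",np.round(s["contact_force"],1),"t",s["clock"])
E
python3 -c "
from bench import *
from h import *
go(629.5,77,170,0.391,read_state())"
```

```text
pos [378.6 375.7 275.5] j [ 1.09  0.21 -0.17  0.   -1.2   0.67] turn [-0.    -0.    -0.207] shift [192.  339.6 105.5] w 51.1 F [ 0.8  0.7 -0.7] t 0.925
```

Emit:
carry_out(
  motion=[
    [0,0,-0.07,25,45,0,0.2],
    [0,0,-0.14,52,93,0,0.2],
    [0,0,-0.207,80,141,0,0.2],
    [0,0,-0.207,108,190,0,0.2],
    [0,0,-0.207,136,240,0,0.2],
  ],
)

```text
clock: 1.55
position: [555.6, 164.2, 275.5]
ee_rot: [0.981, 0.193, 0.0, -0.0]
contact_force: [0.8, 1.5, -0.3]
gripper_width: 51.2
grasp_force: 0.0
```

Emit:
carry_out(
  motion=[
    [0,0,0,15,35,20,0.2],
    [0,0,0,28,57,50,0.2],
    [0,0,0,50,90,80,0.2],
    [0,0,0,54,97,80,0.2],
    [0,0,0,54,97,80,0.2],
  ],
)

```text
clock: 2.17
position: [641.6, 96.0, 195.6]
ee_rot: [0.981, 0.192, 0.0, 0.0]
contact_force: [1.4, 0.2, 0.1]
gripper_width: 51.5
grasp_force: 0.0
```

```bash
python3 -c "
from bench import *
from h import *
go(629.5,77,122,0.391,read_state())
w=get_image('wrist')['color'];t=get_image('side')['color']
cv2.imwrite('pics/c1.png',np.hstack([w,t])[:,:][::1,::1][:, :][:,200:1240][:,::1] if 0 else np.hstack([cv2.resize(w,(400,250)),t[100:350,250:650]]))"
```

```text
pos [641.6  96.  195.6] j [ 0.4   0.46 -0.    0.   -1.11  1.56] turn [ 0.    -0.    -0.004] shift [-18.4  13.   73.6] w 51.5 F [1.4 0.2 0.1] t 2.175
```

View pics/c1.png

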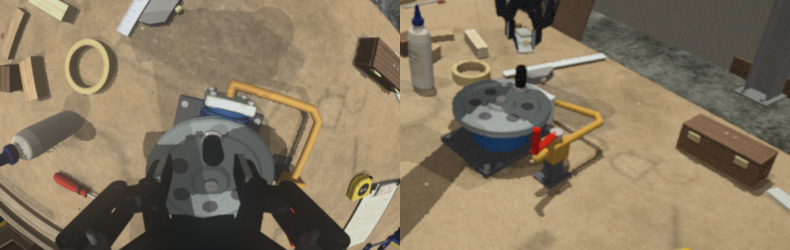

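The wrist view shows the knob between the fingers, though not centred yet. The side view shows the gripper hanging above and behind the knob. I'll centre it, then descend.

Emit:
carry_out(
  motion=[
    [0,0,0,-18.4,13,10,0.2],
    [0,0,0,-18.4,13,30,0.2],
    [0,0,0,-18.4,13,50,0.2],
    [0,0,0,-18.4,13,68,0.2],
    [0,0,0,-18.4,13,74,0.2],
  ],
)

```text
clock: 2.9
position: [628.4, 78.0, 121.7]
ee_rot: [0.981, 0.193, 0.0, -0.0]
contact_force: [0.0, -0.3, 0.6]
gripper_width: 51.3
grasp_force: 0.0
```

Emit:
carry_out(
  motion=[
    [0,0,0,0,0,0,0],
    [0,0,0,0,0,0,-0.2],
    [0,0,0,0,0,0,-0.3],
    [0,0,0,0,0,0,-0.36],
    [0,0,0,0,0,0,-0.36],
  ],
)

```text
clock: 3.52
position: [629.1, 77.2, 121.4]
ee_rot: [0.981, 0.192, 0.0, -0.0]
contact_force: [0.4, 0.3, 0.3]
gripper_width: 27.2
grasp_force: 0.0
```

```bash
python3 -c "
from bench import *
from h import *
go(629.5,77,122,0.391,read_state())
w=get_image('wrist')['color'];t=get_image('side')['color']
cv2.imwrite('pics/c2.png',np.hstack([cv2.resize(w[100:,120:520],(400,300)),cv2.resize(t[130:280,280:480],(400,300))]))"
```

```text
pos [629.1  77.2 121.4] j [ 0.38  0.51 -0.13  0.   -0.94  1.58] turn [ 0.    -0.    -0.004] shift [ 0.3  0.3 -0.6] w 27.2 F [0.4 0.3 0.3] t 3.525
```

View pics/c2.png

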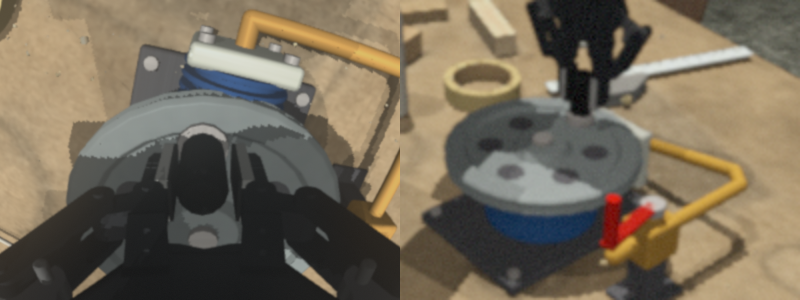

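The knob is centred between the pads with a small clearance, so it is caged without being squeezed. I'll start cranking along the circle.

Emit:
carry_out(
  motion=[
    [0,0,0.05,-0.1,3.4,0,-0.36],
    [0,0,0.1,-0.3,6.8,0,-0.36],
    [0,0,0.15,-0.8,10.2,0,-0.36],
    [0,0,0.2,-1.4,13.5,0,-0.36],
    [0,0,0.2,-1.4,13.5,0,-0.36],
  ],
)

```text
clock: 4.25
position: [633.2, 65.6, 121.5]
ee_rot: [0.996, 0.094, 0.001, -0.001]
contact_force: [-1.0, 5.2, 0.7]
gripper_width: 27.7
grasp_force: 2.5
```

```bash
cat > f.py <<'E'
from bench import *
from h import *
s=read_state(); p=s["position"][:2]-[566.9,51.4]; q=R.from_quat(s["ee_rot"])
x=q.apply([1,0,0])
print("phi %.3f r %.1f yaw %.3f"%(np.arctan2(p[1],p[0]),np.hypot(*p),np.arctan2(x[1],x[0])),"Ftool",q.inv().apply(s["contact_force"]).round(1),"T",q.inv().apply(s["wrist_torque"]).round(2),"z",round(s["position"][2],1),"w",round(s["gripper_width"],1),"t",round(s["clock"],2), "gf",s["grasp_force"])
E
python3 f.py
```

```text
phi 0.212 r 67.8 yaw 0.187 Ftool [ 0.  -5.3 -0.7] T [1.46 0.12 0.03] z 121.5 w 27.7 t 4.25 gf 2.502307668328285
```

Emit:
carry_out(
  motion=[
    [0,0,0.05,-0.1,3.4,0,-0.36],
    [0,0,0.1,-0.3,6.8,0,-0.36],
    [0,0,0.15,-0.8,10.2,0,-0.36],
    [0,0,0.2,-1.4,13.5,0,-0.36],
    [0,0,0.2,-1.4,13.5,0,-0.36],
  ],
)

```text
clock: 4.88
position: [634.9, 52.2, 121.6]
ee_rot: [1.0, -0.006, 0.001, -0.001]
contact_force: [0.4, 4.6, 0.1]
gripper_width: 27.2
grasp_force: 2.5
```

```bash
python3 f.py
```

```text
phi 0.012 r 68.0 yaw -0.012 Ftool [ 0.3 -4.6 -0.1] T [1.4  0.18 0.07] z 121.6 w 27.2 t 4.88 gf 2.4692311696708202
```

Emit:
carry_out(
  motion=[
    [0,0,0.05,-0.1,3.4,0,-0.36],
    [0,0,0.1,-0.3,6.8,0,-0.36],
    [0,0,0.15,-0.8,10.2,0,-0.36],
    [0,0,0.2,-1.4,13.5,0,-0.36],
    [0,0,0.2,-1.4,13.5,0,-0.36],
  ],
)

```text
clock: 5.5
position: [633.8, 38.7, 121.7]
ee_rot: [0.994, -0.106, 0.002, -0.001]
contact_force: [2.4, 5.2, -0.9]
gripper_width: 27.3
grasp_force: 2.5
```

```bash
python3 f.py
```

```text
phi -0.187 r 68.1 yaw -0.212 Ftool [ 1.3 -5.6  0.9] T [1.42 0.13 0.03] z 121.7 w 27.3 t 5.5 gf 2.477123122662306
```

Emit:
carry_out(
  motion=[
    [0,0,0.05,-0.1,3.4,0,-0.36],
    [0,0,0.1,-0.3,6.8,0,-0.36],
    [0,0,0.15,-0.8,10.2,0,-0.36],
    [0,0,0.15,-0.8,10.2,0,-0.36],
  ],
)

```text
clock: 6.0
position: [631.2, 28.8, 121.8]
ee_rot: [0.984, -0.18, 0.002, -0.002]
contact_force: [3.0, 4.2, -0.9]
gripper_width: 27.0
grasp_force: 2.5
```

```bash
python3 f.py
```

```text
phi -0.337 r 68.1 yaw -0.362 Ftool [ 1.3 -4.9  0.9] T [1.43 0.19 0.03] z 121.8 w 27.0 t 6.0 gf 2.5047524739056826
```

Emit:
carry_out(
  motion=[
    [0,0,0.05,-0.1,3.4,0,-0.36],
    [0,0,0.1,-0.3,6.8,0,-0.36],
    [0,0,0.15,-0.8,10.2,0,-0.36],
    [0,0,0.2,-1.4,13.5,0,-0.36],
    [0,0,0.2,-1.4,13.5,0,-0.36],
  ],
)

```text
clock: 6.62
position: [625.5, 16.6, 121.8]
ee_rot: [0.961, -0.277, 0.002, -0.002]
contact_force: [2.7, 4.2, -1.5]
gripper_width: 27.7
grasp_force: 2.5
```

```bash
python3 f.py
```

```text
phi -0.536 r 68.1 yaw -0.562 Ftool [ 0.  -5.   1.5] T [1.47 0.17 0.03] z 121.8 w 27.7 t 6.62 gf 2.5376872066408396
```

Emit:
carry_out(
  motion=[
    [0,0,0.05,-0.1,3.4,0,-0.36],
    [0,0,0.1,-0.3,6.8,0,-0.36],
    [0,0,0.15,-0.8,10.2,0,-0.36],
    [0,0,0.2,-1.4,13.5,0,-0.36],
    [0,0,0.2,-1.4,13.5,0,-0.36],
  ],
)

```text
clock: 7.25
position: [617.4, 5.8, 121.9]
ee_rot: [0.928, -0.372, 0.003, -0.002]
contact_force: [3.8, 4.0, -1.4]
gripper_width: 27.3
grasp_force: 2.6
```

```bash
python3 f.py
```

```text
phi -0.734 r 68.0 yaw -0.762 Ftool [-0.  -5.5  1.5] T [1.5  0.15 0.05] z 121.9 w 27.3 t 7.25 gf 2.5799607764929533
```

Emit:
carry_out(
  motion=[
    [0,0,0.05,-0.1,3.4,0,-0.36],
    [0,0,0.1,-0.3,6.8,0,-0.36],
    [0,0,0.15,-0.8,10.2,0,-0.36],
    [0,0,0.2,-1.4,13.5,0,-0.36],
    [0,0,0.2,-1.4,13.5,0,-0.36],
  ],
)

```text
clock: 7.88
position: [607.4, -3.2, 122.0]
ee_rot: [0.887, -0.463, 0.003, -0.002]
contact_force: [4.8, 2.4, -2.4]
gripper_width: 27.2
grasp_force: 2.6
```

```bash
python3 f.py
```

```text
phi -0.933 r 68.0 yaw -0.962 Ftool [ 0.8 -5.3  2.5] T [ 1.48  0.17 -0.03] z 122.0 w 27.2 t 7.88 gf 2.63448148034513
```

Emit:
carry_out(
  motion=[
    [0,0,0.05,-0.1,3.4,0,-0.36],
    [0,0,0.1,-0.3,6.8,0,-0.36],
    [0,0,0.15,-0.8,10.2,0,-0.36],
    [0,0,0.15,-0.8,10.2,0,-0.36],
  ],
)

```text
clock: 8.38
position: [598.7, -8.6, 122.1]
ee_rot: [0.849, -0.528, 0.003, -0.002]
contact_force: [4.9, 1.8, -2.2]
gripper_width: 27.2
grasp_force: 2.7
```

```bash
python3 f.py
```

```text
phi -1.083 r 67.9 yaw -1.112 Ftool [ 0.6 -5.1  2.3] T [1.54 0.2  0.03] z 122.1 w 27.2 t 8.38 gf 2.6564723812043667
```

Emit:
carry_out(
  motion=[
    [0,0,0.05,-0.1,3.4,0,-0.36],
    [0,0,0.1,-0.3,6.8,0,-0.36],
    [0,0,0.15,-0.8,10.2,0,-0.36],
    [0,0,0.2,-1.4,13.5,0,-0.36],
    [0,0,0.2,-1.4,13.5,0,-0.36],
  ],
)

```text
clock: 9.0
position: [587.9, -13.0, 122.6]
ee_rot: [0.793, -0.61, 0.004, -0.004]
contact_force: [9.7, 2.2, -3.0]
gripper_width: 27.1
grasp_force: 4.3
```

```bash
python3 f.py
```

```text
phi -1.256 r 67.7 yaw -1.311 Ftool [ 0.3 -9.9  3.1] T [ 2.43  0.26 -0.02] z 122.6 w 27.1 t 9.0 gf 4.2854041792452335
```

Emit:
carry_out(
  motion=[
    [0,0,0.05,-0.1,3.4,0,-0.36],
    [0,0,0.1,-0.3,6.8,0,-0.36],
    [0,0,0.15,-0.8,10.2,0,-0.36],
    [0,0,0.15,-0.8,10.2,0,-0.36],
  ],
)

```text
clock: 9.5
position: [580.7, -14.4, 123.4]
ee_rot: [0.745, -0.667, 0.006, -0.007]
contact_force: [13.8, 0.8, -5.9]
gripper_width: 27.6
grasp_force: 6.8
```

```bash
python3 f.py
```

```text
phi -1.363 r 67.2 yaw -1.461 Ftool [  0.7 -13.7   6.1] T [3.91 0.19 0.02] z 123.4 w 27.6 t 9.5 gf 6.7822064225492795
```

Resistance is climbing, so I'll use smaller steps.

Emit:
carry_out(
  motion=[
    [0,0,0.05,-0.1,3.4,0,-0.36],
    [0,0,0.1,-0.3,6.8,0,-0.36],
    [0,0,0.1,-0.3,6.8,0,-0.36],
  ],
)

```text
clock: 9.88
position: [572.4, -15.5, 123.0]
ee_rot: [0.711, -0.704, 0.005, -0.006]
contact_force: [10.0, -0.8, -6.1]
gripper_width: 27.4
grasp_force: 5.8
```

```bash
python3 f.py
```

```text
phi -1.488 r 67.1 yaw -1.561 Ftool [ 0.9 -9.9  6.2] T [ 3.15  0.27 -0.  ] z 123.0 w 27.4 t 9.88 gf 5.826276205480099
```

Emit:
carry_out(
  motion=[
    [0,0,0.05,-0.1,3.4,0,-0.36],
    [0,0,0.1,-0.3,6.8,0,-0.36],
    [0,0,0.1,-0.3,6.8,0,-0.36],
  ],
)

```text
clock: 10.25
position: [565.6, -15.5, 123.0]
ee_rot: [-0.674, 0.738, -0.004, 0.006]
contact_force: [9.9, -1.5, -4.1]
gripper_width: 27.6
grasp_force: 5.5
```

```bash
python3 f.py
```

```text
phi -1.590 r 66.9 yaw -1.661 Ftool [  0.6 -10.    4.3] T [3.03 0.16 0.08] z 123.0 w 27.6 t 10.25 gf 5.504498183727264
```

Emit:
carry_out(
  motion=[
    [0,0,0.05,-0.1,3.4,0,-0.36],
    [0,0,0.1,-0.3,6.8,0,-0.36],
    [0,0,0.1,-0.3,6.8,0,-0.36],
  ],
)

```text
clock: 10.62
position: [557.5, -14.9, 122.7]
ee_rot: [-0.637, 0.771, -0.003, 0.005]
contact_force: [7.2, -2.3, -4.0]
gripper_width: 27.5
grasp_force: 3.7
```

```bash
python3 f.py
```

```text
phi -1.712 r 67.0 yaw -1.761 Ftool [ 0.9 -7.5  4.1] T [ 1.87  0.25 -0.06] z 122.7 w 27.5 t 10.62 gf 3.6720461770892143
```

Emit:
carry_out(
  motion=[
    [0,0,0.05,-0.1,3.4,0,-0.36],
    [0,0,0.1,-0.3,6.8,0,-0.36],
    [0,0,0.1,-0.3,6.8,0,-0.36],
  ],
)

```text
clock: 11.0
position: [546.4, -13.7, 121.6]
ee_rot: [-0.597, 0.802, -0.0, 0.0]
contact_force: [0.5, 0.4, 0.2]
gripper_width: 27.2
grasp_force: 0.2
```

```bash
python3 f.py
```

```text
phi -1.875 r 68.3 yaw -1.862 Ftool [-0.5 -0.4 -0.2] T [0.1  0.01 0.03] z 121.6 w 27.2 t 11.0 gf 0.1832881453447044
```

Emit:
carry_out(
  motion=[
    [0,0,0.04,-0.1,2.7,0,-0.36],
    [0,0,0.08,-0.2,5.4,0,-0.36],
    [0,0,0.1,-0.3,6.8,0,-0.36],
  ],
)

```text
clock: 11.38
position: [541.6, -11.4, 122.0]
ee_rot: [-0.556, 0.831, -0.001, 0.002]
contact_force: [4.9, -1.8, -0.9]
gripper_width: 27.1
grasp_force: 2.1
```

```bash
python3 f.py
```

```text
phi -1.953 r 67.7 yaw -1.962 Ftool [-0.2 -5.2  0.9] T [ 1.3  -0.09  0.  ] z 122.0 w 27.1 t 11.38 gf 2.085004337131977
```

Emit:
carry_out(
  motion=[
    [0,0,0,0,0,0,-0.36],
    [0,0,0,0,0,0,-0.36],
    [0,0,0,0,0,0,-0.36],
    [0,0,0,0,0,0,-0.36],
    [0,0,0,0,0,0,-0.36],
  ],
)

```text
clock: 12.0
position: [539.3, -11.4, 121.1]
ee_rot: [-0.556, 0.831, 0.0, -0.0]
contact_force: [-0.4, -0.2, -0.2]
gripper_width: 27.4
grasp_force: 0.0
```

```bash
python3 f.py; python3 -c "
from bench import *
import cv2,numpy as np
w=get_image('wrist')['color'];t=get_image('top')['color']
cv2.imwrite('pics/c3.png',np.hstack([cv2.resize(w[100:,120:520],(400,300)),cv2.resize(t[120:220,305:438],(400,300))]))"
```

```text
phi -1.985 r 68.6 yaw -1.963 Ftool [0.3 0.3 0.3] T [-0.09  0.    0.04] z 121.1 w 27.4 t 12.0 gf 0.0
```

View pics/c3.png

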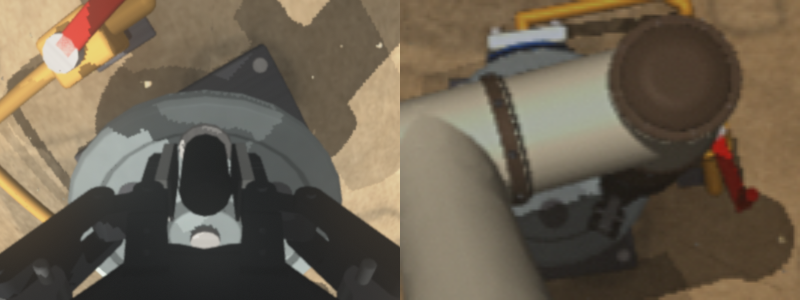

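The wheel gives no push-back when held still, so it is past the top, at roughly 0.15–0.2 rad. The wrist view shows the knob loose between the pads, and the tap is still open. I'll release and rise.

Emit:
carry_out(
  motion=[
    [0,0,0,0,0,0,-0.1],
    [0,0,0,0,0,0,0.2],
    [0,0,0,0,0,0,0.2],
    [0,0,0,0,0,-10,0.2],
    [0,0,0,0,0,-30,0.2],
  ],
)

```text
clock: 12.72
position: [539.3, -11.5, 151.5]
ee_rot: [-0.556, 0.831, 0.0, -0.001]
contact_force: [-0.4, 0.1, 0.8]
gripper_width: 51.5
grasp_force: 0.0
```

Emit:
carry_out(
  motion=[
    [0,0,0,0,0,-20,0.2],
    [0,0,0,0,0,-45,0.2],
    [0,0,0,0,0,-45,0.2],
  ],
)

```text
clock: 13.1
position: [541.1, -11.1, 199.1]
ee_rot: [-0.556, 0.831, -0.001, 0.003]
contact_force: [0.1, -1.6, -0.5]
gripper_width: 51.2
grasp_force: 0.0
```

```bash
python3 f.py; python3 -c "
from bench import *
from h import *
go(522,-117.5,190,-2.79,read_state())"
```

```text
phi -1.962 r 67.6 yaw -1.962 Ftool [ 1.5 -0.7  0.5] T [ 0.01 -0.03 -0.01] z 199.1 w 51.2 t 13.1 gf 0.0
pos [541.1 -11.1 199.1] j [ 0.28  0.28 -0.27  0.   -1.01 -0.67] turn [-0.003  0.005  0.828] shift [105.6 -22.9   8.9] w 51.2 F [ 0.1 -1.6 -0.5] t 13.1
```

Emit:
carry_out(
  motion=[
    [0,0,0.16,20,-5,0,0.2],
    [0,0,0.32,45,-10,3,0.2],
    [0,0,0.48,70,-15,6,0.2],
    [0,0,0.65,95,-20,8,0.2],
    [0,0,0.83,105.5,-23,9,0.2],
  ],
)

```text
clock: 13.72
position: [519.7, -118.7, 186.5]
ee_rot: [-0.17, 0.985, 0.0, -0.001]
contact_force: [0.2, -0.1, 0.9]
gripper_width: 50.8
grasp_force: 0.0
```

```bash
python3 -c "
from bench import *
from h import *
go(522,-117.5,124,-2.79,read_state())
t=get_image('top');im=t['color'];w=get_image('wrist')['color'];s=get_image('side')['color']
cv2.imwrite('pics/c4.png',np.hstack([cv2.resize(w[100:,120:520],(400,300)),cv2.resize(s[130:280,280:480],(400,300))]))
cv2.imwrite('pics/t4.png',cv2.resize(im[120:220,300:440],None,fx=5,fy=5))"
```

```text
pos [ 519.7 -118.7  186.5] j [ 0.08  0.28 -0.3  -0.   -0.99 -1.31] turn [ 0.001 -0.002 -0.01 ] shift [-2.7  0.3 62.5] w 50.8 F [ 0.2 -0.1  0.9] t 13.725
```

View pics/c4.png

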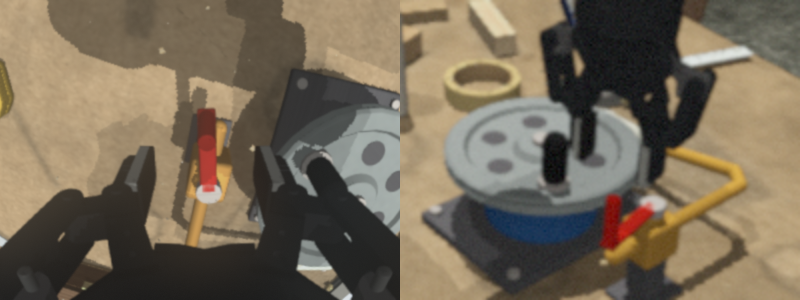

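The wrist view shows the lever and post centred between the fingers and the knob well clear. I'll descend and cage the post.

Emit:
carry_out(
  motion=[
    [0,0,-0.01,-2.7,0.3,5,-0.1],
    [0,0,-0.01,-2.7,0.3,20,-0.2],
    [0,0,-0.01,-2.7,0.3,40,-0.2],
    [0,0,-0.01,-2.7,0.3,58,-0.2],
    [0,0,-0.01,-2.7,0.3,62.5,-0.2],
  ],
)

```text
clock: 14.5
position: [521.9, -116.1, 122.7]
ee_rot: [-0.179, 0.984, 0.0, -0.002]
contact_force: [-0.8, -0.7, 0.4]
gripper_width: 34.4
grasp_force: 0.0
```

Emit:
carry_out(
  motion=[
    [0,0,0,0,0,0,-0.4],
    [0,0,0,0,0,0,-0.5],
    [0,0,0,0,0,0,-0.55],
    [0,0,0,0,0,0,-0.55],
  ],
)

```text
clock: 15.0
position: [523.2, -116.4, 125.2]
ee_rot: [-0.178, 0.984, -0.0, 0.0]
contact_force: [0.8, 0.3, -1.3]
gripper_width: 19.3
grasp_force: 0.0
```

```bash
cat > tp.py <<'E'
from bench import *
from h import *
s=read_state(); p=s["position"][:2]-[587.2,-93.6]; q=R.from_quat(s["ee_rot"]); x=q.apply([1,0,0])
f=lambda v:np.arctan2(v[1],v[0])%(2*np.pi)-np.pi-0.14
print("tap by TCP %.3f r %.1f by yaw %.3f"%(f(p),np.hypot(*p),f(x)),"Ftool",q.inv().apply(s["contact_force"]).round(1),"z",round(s["position"][2],1),"w",round(s["gripper_width"],1),"gf",round(s["grasp_force"],1),"t",s["clock"],s["joints"].round(2))
E
python3 tp.py
```

```text
tap by TCP 0.203 r 67.9 by yaw 0.219 Ftool [-0.9  0.   1.3] z 125.2 w 19.3 gf 0.0 t 15.0 [ 0.08  0.36 -0.37  0.   -0.84 -1.3 ]
```

Emit:
carry_out(
  motion=[
    [0,0,-0.08,-0.2,-5.5,0,-0.55],
    [0,0,-0.16,-0.9,-10.9,0,-0.55],
    [0,0,-0.24,-2.0,-16.3,0,-0.55],
    [0,0,-0.32,-3.5,-21.5,0,-0.55],
    [0,0,-0.4,-5.4,-26.7,0,-0.55],
  ],
)

```text
clock: 15.62
position: [537.5, -139.4, 125.1]
ee_rot: [-0.372, 0.928, 0.0, 0.0]
contact_force: [0.6, 1.4, 0.6]
gripper_width: 19.5
grasp_force: 0.8
```

```bash
python3 tp.py
```

```text
tap by TCP 0.605 r 67.5 by yaw 0.621 Ftool [-1.4  0.6 -0.6] z 125.1 w 19.5 gf 0.8 t 15.625 [ 0.04  0.39 -0.33 -0.   -0.86 -0.85]
```

Emit:
carry_out(
  motion=[
    [0,0,-0.08,-0.2,-5.5,0,-0.55],
    [0,0,-0.16,-0.9,-10.9,0,-0.55],
    [0,0,-0.24,-2.0,-16.3,0,-0.55],
    [0,0,-0.32,-3.5,-21.5,0,-0.55],
    [0,0,-0.4,-5.4,-26.7,0,-0.55],
  ],
)

```text
clock: 16.25
position: [559.5, -155.0, 125.0]
ee_rot: [-0.549, 0.836, 0.0, -0.0]
contact_force: [-0.3, 1.0, 0.6]
gripper_width: 19.1
grasp_force: 0.7
```

```bash
python3 tp.py
```

```text
tap by TCP 1.008 r 67.4 by yaw 1.021 Ftool [-0.8  0.7 -0.6] z 125.0 w 19.1 gf 0.7 t 16.25 [ 0.01  0.42 -0.26 -0.   -0.89 -0.42]
```

Emit:
carry_out(
  motion=[
    [0,0,-0.08,-0.2,-5.5,0,-0.55],
    [0,0,-0.16,-0.9,-10.9,0,-0.55],
    [0,0,-0.24,-2.0,-16.3,0,-0.55],
    [0,0,-0.32,-3.5,-21.5,0,-0.55],
    [0,0,-0.4,-5.4,-26.7,0,-0.55],
  ],
)

```text
clock: 16.88
position: [585.8, -160.9, 124.9]
ee_rot: [-0.704, 0.711, 0.001, -0.0]
contact_force: [-1.8, 0.5, 1.2]
gripper_width: 19.4
grasp_force: 0.8
```

```bash
python3 tp.py
```

```text
tap by TCP 1.410 r 67.3 by yaw 1.421 Ftool [-0.5  1.8 -1.2] z 124.9 w 19.4 gf 0.8 t 16.875 [-0.    0.46 -0.19 -0.   -0.92 -0.01]
```

Emit:
carry_out(
  motion=[
    [0,0,-0.05,-0.1,-3.4,0,-0.55],
    [0,0,-0.1,-0.3,-6.8,0,-0.55],
    [0,0,-0.15,-0.8,-10.2,0,-0.55],
    [0,0,-0.2,-1.4,-13.6,0,-0.55],
    [0,0,-0.2,-1.4,-13.6,0,-0.55],
  ],
)

```text
clock: 17.5
position: [599.8, -159.8, 124.9]
ee_rot: [0.77, -0.638, -0.0, 0.0]
contact_force: [-0.4, -0.0, 1.1]
gripper_width: 19.2
grasp_force: 0.4
```

```bash
python3 tp.py
```

```text
tap by TCP 1.620 r 67.4 by yaw 1.618 Ftool [-0.1  0.4 -1.1] z 124.9 w 19.2 gf 0.4 t 17.5 [ 0.    0.48 -0.16  0.   -0.93  0.19]
```

Emit:
carry_out(
  motion=[
    [0,0,-0.03,0,-2,0,-0.55],
    [0,0,-0.06,-0.1,-4,0,-0.55],
    [0,0,-0.06,-0.1,-4,0,-0.55],
  ],
)

```text
clock: 17.88
position: [601.2, -159.2, 124.6]
ee_rot: [0.789, -0.614, -0.003, 0.002]
contact_force: [-7.4, 1.1, 5.2]
gripper_width: 19.1
grasp_force: 3.5
```

```bash
python3 tp.py
```

```text
tap by TCP 1.641 r 67.0 by yaw 1.679 Ftool [-2.9  7.  -5.1] z 124.6 w 19.1 gf 3.5 t 17.875 [ 0.    0.49 -0.15 -0.   -0.94  0.25]
```

The push now reads 7 N, so the lever is against its stop. I'll back off, open, rise and look.

Emit:
carry_out(
  motion=[
    [0,0,0,0,4,0,-0.5],
    [0,0,0,0,4,0,-0.2],
    [0,0,0,0,4,0,-0.2],
    [0,0,0,0,4,-20,-0.2],
    [0,0,0,0,4,-45,-0.2],
  ],
)

```text
clock: 18.5
position: [600.1, -159.7, 169.7]
ee_rot: [0.789, -0.614, -0.0, 0.0]
contact_force: [-0.5, -0.3, 0.3]
gripper_width: 34.3
grasp_force: 0.0
```

Emit:
carry_out(
  motion=[
    [0,0,0,20,0,-30,-0.2],
    [0,0,0,60,0,-60,-0.2],
    [0,0,0,100,0,-80,-0.2],
    [0,0,0,140,0,-80,-0.2],
    [0,0,0,140,0,-80,-0.2],
  ],
)

```text
clock: 19.12
position: [634.6, -297.9, 248.9]
ee_rot: [0.788, -0.616, -0.0, -0.0]
contact_force: [0.4, 1.0, -0.1]
gripper_width: 34.3
grasp_force: 0.0
```

```bash
python3 -c "
from bench import *
from h import *
t=get_image('top')['color'];s=get_image('side')['color']
cv2.imwrite('pics/c5.png',np.hstack([cv2.resize(t[115:220,300:440],(400,300)),cv2.resize(s[130:280,280:480],(400,300))]))
s=read_state();print(s['position'],s['clock'])"
```

```text
[ 634.28352328 -295.60831887  249.02207729] 19.225
```

View pics/c5.png

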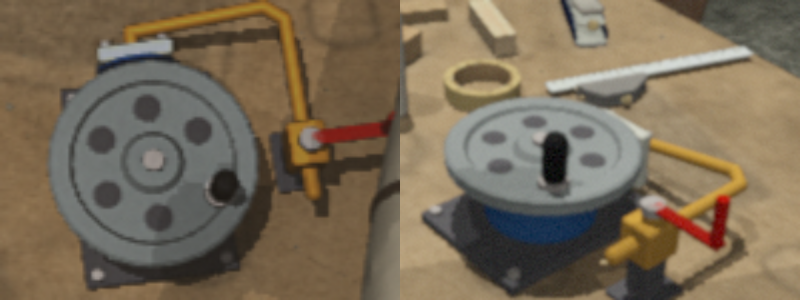

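The top view shows the lever pointing along pump -y (fully shut) and the knob at about -1.93 rad, where I left it, so the wheel hasn't sprung back. I'll hand in.

```bash
python3 -c "
from bench import *
print(job_done())"
```

```text
the job is handed in; nothing more can be done
None
```

I turned the flywheel until the resistance peaked and fell away, and it stayed put when let go. I then swung the tap to its stop and handed in the job at about 19 s; no verdict came back.

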